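# Turn the painted cabinet doors over on the turning ramp

### The arm

A 6-joint arm with a two-finger parallel gripper is mounted at the origin on the work surface. World frame = base frame: x ahead of the robot, y to its left, z up, the work surface at z = 0. Lengths are in mm, angles in rad, forces in N, time in s.
With the tool pointing down it reaches from about 300 to 775 mm from the base axis. Payload 14.6 kg.
Tool frame: the origin (TCP) lies at the very end of the fingers, on their centre line; the grasp point (between the pads) lies 19 mm behind it; z points along the fingers, y is the line along which they close (so a half turn about z gives the same grasp; the last joint's range is limited). The gripper opens to 94 mm and grips with 3 to 60 N. Pads are 16 mm wide; open, the fingers measure 119 mm over their backs; the gripper's body (75 mm by 177 mm) begins 78 mm behind the grasp point.
Start: joints at [1.15, 0.3, 1.521, -0, 1.321, -0.067], TCP at [190.553, 515.925, 205.446] pointing down, gripper open.
Joint ranges: [-3.03, 3.03], [-0.79, 2.21], [0.23, 2.52], [-1.04, 4.18], [0, 3.07], [-2.55, 2.55]. Speed limits (rad/s): [2.22, 2.22, 2.57, 3.14, 3.14, 3.14].

### API

Orientations are given as [roll, pitch, yaw] about the fixed x, y, z axes, in that order (R = Rz(yaw) Ry(pitch) Rx(roll)).
In Python, from cell import manip, camera, get_calibration gives the robot as it stands. The module is installed in compiled form; this text tells all that it offers.
- The arm moves only by the tool jog_arm, never from a script. Its argument "plan" is one flat list of numbers, 6 for each row, row after row: the shift along the world's x, y, z in m, then the turn, a rotation vector about the world's x, y, z in degrees. A call has 1 to 20 rows; each row is the pose to reach, as a shift and turn from the pose commanded when the call began; what a row does not reach only later rows make up. A row lasts 1/10 s, in which the tool goes at most 50 mm and 8.59 degrees, less where a joint would pass 70% of its speed; a pose out of reach is approached as far as the arm can. A call with a gripper value outside its range is refused whole. "claw" is the finger opening in m, from 0 to 0.094, set as the call begins (left out, the last holds). The fingers move at their own pace and stop on an object; "force" is the grip in N (left out, the last holds). Time passes only in rows, so rows that repeat a pose let the fingers close. It gives the time, the measured TCP pose, the force, the opening and the grip force at its end, in the units of the state.
- manip.read_state(): the state, without advancing time (a new reading comes with each control period).
- camera(name): name is "scene" or "top"; returns (picture, depth): 400x640x3 uint8, red, green, blue; 400x640 float32, mm along the optical axis (not along the pixel's ray), 0 where there is no reading.
- get_calibration(name): a dict with "fx", "fy", "cx", "cy" (pixels), "origin" and "attitude" of the camera in the world. Camera axes: x right, y down, z forward; pixel columns grow to the right and rows downward; lengths in mm; the calibration is good to about 2 mm. A picture is of the moment at which its call begins. get_calibration takes no time and is no camera call.
- manip.sign_off(): hands the job in; it is judged then, once.
The state is a dict: "clock": time; "joints": joint angles; "qd": joint speeds; "effort": joint torques, N m; "eef_pos": TCP position; "eef_rot": TCP orientation; "wrist_force": force on the tool from outside, world axes, zero at the start; "moment": the same for the moment, N m; "finger_gap": finger opening in mm; "finger_force": force on a finger pad.
Only numpy, scipy, OpenCV 4.12 (cv2) and the standard library are available. Lean on these libraries where they do the work, as an engineer would, in place of code of your own. Each camera call takes 0.05 s, during which the arm holds its last target. There are 200 camera calls.

### The job

The green fronts of the little cabinet doors are dry and their bare backs are to be painted next. First move the scraper off the ramp's grey landing pad and leave it lying on the black tool mat; then turn every door over by letting it go across the ramp's top lip so that it falls and lands back up on the pad (turn doors only there, never in the gripper), and lay each one back up, flat and fully on the dark pine drying board, none on top of another. Leave the calipers, the sideboard and the jar where they are.

Things in the scene. Friction and masses are not known exactly. Their poses are not given: they have to be found in the camera images.
- door1_c (a point): A flat cabinet door 110 x 60 x 10 mm, 60 g: one face is the green painted front with a raised frame, the other the plain bare wooden back. Point at its centre (half-way through its thickness); own x along the 110 mm length, y along the 60 mm width, z out of the green front. Starts flat on the desk, front up. Two or three doors are there; an absent one has no pose.
- door2_c (a point): A flat cabinet door 110 x 60 x 10 mm, 60 g: one face is the green painted front with a raised frame, the other the plain bare wooden back. Point at its centre (half-way through its thickness); own x along the 110 mm length, y along the 60 mm width, z out of the green front. Starts flat on the desk, front up. Two or three doors are there; an absent one has no pose.
- door3_c (a point): A flat cabinet door 110 x 60 x 10 mm, 60 g: one face is the green painted front with a raised frame, the other the plain bare wooden back. Point at its centre (half-way through its thickness); own x along the 110 mm length, y along the 60 mm width, z out of the green front. Starts flat on the desk, front up. Two or three doors are there; an absent one has no pose.
- door1: The same door as door1_c; origin at the centre of its bare back face (5 mm behind door1_c), same axes.
- door2: The same door as door2_c; origin at the centre of its bare back face (5 mm behind door2_c), same axes.
- door3: The same door as door3_c; origin at the centre of its bare back face (5 mm behind door3_c), same axes.
- ramp: Turning ramp, fixed on the desk. Origin on the desk straight below the lip; own x (level) is the way a door falls, y runs along the lip. Plywood ramp, 52 mm wide, climbs from x = -100 mm to the lip at x = 0, 160 mm high; an upright face below the lip. From x = 0 to 200 mm lies the grey landing pad, 150 mm wide, 4 mm thick.
- ramp_lip (a point): Middle of the lip, top of a round metal edge 160 mm above the desk; axes as the ramp's. A door held level, length along x, underside 5 to 40 mm above the lip, centre 10 to 45 mm beyond it, turns right over when let go and lands back up. With its centre short of the lip it slides back down the ramp; with only its end over the lip it does not turn.
- pad_mid (a point): Point on the landing pad's top, 110 mm beyond the lip, where turned doors come to rest (give or take 45 mm).
- board: Dark stained pine drying board, fixed flat on the desk, 310 (own x) x 160 (own y) x 8 mm thick. Origin at the centre of its underside. Three doors fit side by side with their lengths along own y, 95 mm apart.
- mat: Black rubber tool mat, fixed flat on the desk, 100 (own x) x 240 (own y) x 3 mm thick. Origin at the centre of its underside.
- scraper_grip (a point): Scraper 170 mm long that starts on the ramp's landing pad: dark wooden handle 95 x 24 x 18 mm, steel blade 75 mm long, 40 mm wide. Point on the middle line of the handle near the balance point, 9 mm above the underside, 70 mm from the handle's end and 25 mm from where handle meets blade; own x runs from handle to blade, z up.
- scraper: The scraper itself; origin at its mid-length on the underside, 15 mm towards the blade from scraper_grip.
- calipers: Brass calipers lying on the desk, 130 mm long, 50 mm jaws, 8 mm thick; a bystander. Origin under the beam's middle.
- sideboard: Dark oak miniature sideboard, 56 x 150 x 85 mm high, standing before the rack; a bystander. Origin under its centre.
- jar: Glass jar, 52 mm across, 70 mm high; a bystander. Origin under its centre.
Not all that is in view belongs to the job. What is shaped like the door3 but red is not meant.

How it is judged (in metres and radians):
On the way, in this order (a step that is already met when the one before it is completed fails the run):
1. the scraper lies on the tool mat, let go (x of scraper_grip in the frame of mat between -0.06 and 0.06 m and y of scraper_grip in the frame of mat between -0.1 and 0.1 m and height (world z) of scraper_grip below 0.025 m and contact force between the fingers and scraper below 0.1 N and linear speed of scraper below 0.03 m/s), for 0.3 s.
2. a door has come to rest, back up and untouched, on or beside the landing pad (((x of door1_c in the frame of ramp between 0 and 0.26 m and y of door1_c in the frame of ramp between -0.12 and 0.12 m and height (world z) of door1_c below 0.025 m and angle between door1_c's own z axis and vertical above 3 rad and linear speed of door1 below 0.05 m/s and contact force between the fingers and door1 below 0.1 N) or (x of door2_c in the frame of ramp between 0 and 0.26 m and y of door2_c in the frame of ramp between -0.12 and 0.12 m and height (world z) of door2_c below 0.025 m and angle between door2_c's own z axis and vertical above 3 rad and linear speed of door2 below 0.05 m/s and contact force between the fingers and door2 below 0.1 N) or (x of door3_c in the frame of ramp between 0 and 0.26 m and y of door3_c in the frame of ramp between -0.12 and 0.12 m and height (world z) of door3_c below 0.025 m and angle between door3_c's own z axis and vertical above 3 rad and linear speed of door3 below 0.05 m/s and contact force between the fingers and door3 below 0.1 N))), for 0.2 s.
At the end, for the whole second after the job is handed in: Every door present lies at rest, flat (8 degrees), back up, on the board itself, its centre within 135 mm of the board's centre along and 60 mm across; the scraper lies at rest on the mat, grip point within 60 mm of its centre across and 100 mm along; all let go (all of step 1 and x of door1_c in the frame of board between -0.135 and 0.135 m and y of door1_c in the frame of board between -0.06 and 0.06 m and z of each of door1_c, door2_c, door3_c in the frame of board below 0.018 m and angle between each of door1_c, door2_c, door3_c's own z axis and vertical above 3 rad and linear speed of each of door1, door2, door3 below 0.03 m/s and x of door2_c in the frame of board between -0.135 and 0.135 m and y of door2_c in the frame of board between -0.06 and 0.06 m and x of door3_c in the frame of board between -0.135 and 0.135 m and y of door3_c in the frame of board between -0.06 and 0.06 m); the robot touches nothing.
It fails at once if a door stands on its edge (within 15 degrees) more than 250 mm from the ramp's lip: turned over elsewhere ((angle between door1_c's own z axis and vertical between 1.3108 and 1.8308 rad and horizontal distance between door1_c and ramp_lip above 0.25 m) or (angle between door2_c's own z axis and vertical between 1.3108 and 1.8308 rad and horizontal distance between door2_c and ramp_lip above 0.25 m) or (angle between door3_c's own z axis and vertical between 1.3108 and 1.8308 rad and horizontal distance between door3_c and ramp_lip above 0.25 m)).
It fails at once if a door is gripped while it stands on edge (within 8 degrees): turned in the gripper instead of dropped ((angle between door1_c's own z axis and vertical between 1.4308 and 1.7108 rad and contact force between the fingers and door1 above 15 N and angular speed of door1 below 2 rad/s) or (angle between door2_c's own z axis and vertical between 1.4308 and 1.7108 rad and contact force between the fingers and door2 above 15 N and angular speed of door2 below 2 rad/s) or (angle between door3_c's own z axis and vertical between 1.4308 and 1.7108 rad and contact force between the fingers and door3 above 15 N and angular speed of door3 below 2 rad/s)).
It fails at once if the calipers, the sideboard or the jar is moved by more than 30 mm (distance of any of calipers, sideboard, jar from where it was at the start of the episode above 0.03 m).
Of door1, door2, door3 only 2 to 3 are there at a start; the rules pass over those that are not, and their reading is None.
At some moment in a run one of door1, door2, door3, scraper may be knocked a few centimetres aside while the robot is not near it.
It also fails if it takes over 210 s, if anything falls off the work surface, if the arm or the gripper's body presses on something with over 40 N, if the wrist force passes 120 N, or if a joint passes its speed limit or range.

## Working session

There is one attempt and no reset: what is moved stays moved. The work goes in short steps, Python scripts to look and compute and a tool call to move; the robot and the scene stay as the last step left them, time stands still between calls to the robot, and variables do not carry over. Pictures are saved under pics/ and viewed, at most 14 in all, crops included, and the job is handed in when it is done.

Besides the shell and the picture viewer there is one more tool, called as name(argument=value, ...), one argument or row to a line, values as JSON. jog_arm: Moves the arm, as the interface text tells. Its arguments: {"type":"object","properties":{"plan":{"type":"array"},"claw":{"type":"number"},"force":{"type":"number"}},"required":["plan"]}

```bash
mkdir -p pics; cat > h.py <<'E'
import numpy as np, cv2
from cell import manip, camera, get_calibration
def cam(n):
    k=get_calibration(n); return k
def rot(k):
    a=np.array(k["attitude"],float)
    if a.shape==(3,3): return a
    from scipy.spatial.transform import Rotation as R
    return R.from_euler('xyz',a).as_matrix() if a.size==3 else R.from_quat(a).as_matrix()
def ray(k,uv,z):
    uv=np.atleast_2d(uv).astype(float)
    d=np.c_[(uv[:,0]-k["cx"])/k["fx"],(uv[:,1]-k["cy"])/k["fy"],np.ones(len(uv))]@rot(k).T
    o=np.array(k["origin"]); return o+d*((z-o[2])/d[:,2])[:,None]
def cloud(k,dep):
    v,u=np.mgrid[:400,:640]
    p=np.stack([(u-k["cx"])/k["fx"]*dep,(v-k["cy"])/k["fy"]*dep,dep],-1)
    return p@rot(k).T+np.array(k["origin"])
E
python3 - <<'E'
from h import *
for n in("scene","top"):
    k=get_calibration(n);print(k)
    p,d=camera(n);cv2.imwrite(f"pics/{n}0.png",p[...,::-1]);np.savez(f"{n}0.npz",p=p,d=d)
print(manip.read_state())
E
```

```text
{'fx': 400.95739403713435, 'fy': 400.95739403713435, 'cx': 318.66817495153265, 'cy': 198.6863121959388, 'origin': array([1033.3242772 , -694.92511682,  962.47192026]), 'attitude': array([-2.33512172, -0.01383842,  0.71691294])}
{'fx': 518.10418069125, 'fy': 518.10418069125, 'cx': 314.45514490974, 'cy': 194.4539318840314, 'origin': array([ 252.87296029,  -32.27040596, 1370.60027097]), 'attitude': array([-2.96049067, -0.0150908 , -1.54063949])}
{'clock': 0.1, 'joints': array([ 1.15038753e+00,  3.00397202e-01,  1.52150006e+00,  2.14677775e-05,
        1.32066861e+00, -6.65865427e-02]), 'qd': array([-0.00091232, -0.00193306, -0.00366991, -0.00057006,  0.00167189,
        0.00085279]), 'effort': array([ 1.89027873e-03, -5.32638967e+01, -3.53287768e+01,  7.09854439e-02,
        2.34634423e-02, -8.92676712e-05]), 'eef_pos': array([190.46811373, 515.73345244, 204.96113172]), 'eef_rot': array([-3.14062298e+00, -8.55035709e-05,  2.78776504e+00]), 'wrist_force': array([-0.50456214, -0.51022265, -0.48367973]), 'moment': array([ 0.01469372,  0.0355335 , -0.0832722 ]), 'finger_force': 0.0, 'finger_gap': 93.99344335803129}
```

View pics/top0.png

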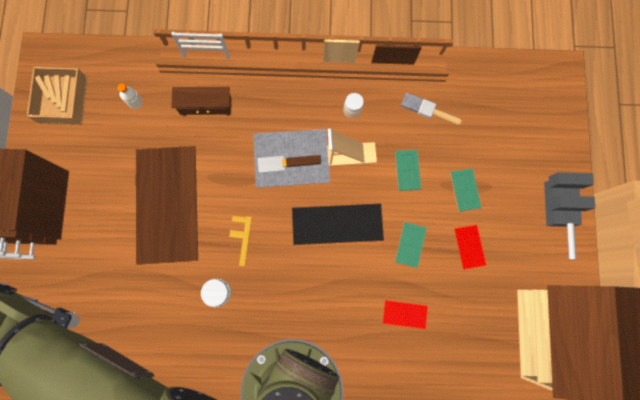

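View pics/scene0.png

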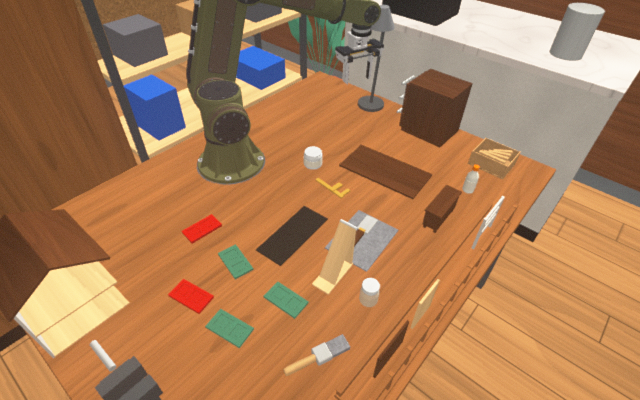

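The top view shows the green doors at (408,170), (466,190) and (411,245), with red look-alikes at (470,247) and (405,314). The scraper is on the pad at (290,161), while a brush, which is not the scraper, is at (430,108). The ramp lip is near (330,148), the mat at (338,224) and the board at (167,205). The calipers are at (240,240), the sideboard at (201,100), and white jars at (354,104) and (215,293).

```bash
cat >> h.py <<'E'
def rects(mask,k,z,amin=150):
    out=[]
    cs,_=cv2.findContours(mask.astype(np.uint8),cv2.RETR_EXTERNAL,cv2.CHAIN_APPROX_NONE)
    for c in cs:
        if cv2.contourArea(c)<amin: continue
        P=ray(k,c[:,0,:],z)[:,:2].astype(np.float32)
        (x,y),(w,h),a=cv2.minAreaRect(P)
        if w<h: w,h,a=h,w,a+90
        a=(a+90)%180-90
        m=cv2.moments(c);print("px",int(m['m10']/m['m00']),int(m['m01']/m['m00']),"xy %.0f %.0f  size %.0f %.0f  ang(long) %.1f"%(x,y,w,h,a))
        out.append((x,y,w,h,a))
    return out
def green(p):
    h=cv2.cvtColor(p,cv2.COLOR_RGB2HSV); return (h[...,0]>55)&(h[...,0]<95)&(h[...,1]>90)
E
python3 - <<'E'
from h import *
for n in("top","scene"):
    z=np.load(n+"0.npz");p,d=z["p"],z["d"];k=cam(n)
    hs=cv2.cvtColor(p,cv2.COLOR_RGB2HSV)
    print(n,"green");rects(green(p),k,10)
    if n=="top":
        g=lambda a,b,c,e:np.s_[b:e,a:c]
        def roi(m,a,b,c,e):
            o=np.zeros(m.shape,bool);o[b:e,a:c]=m[b:e,a:c];return o
        v=hs[...,2];s=hs[...,1]
        print("board");rects(roi(v<100,125,140,205,270),k,8)
        print("mat");rects(roi(v<60,280,195,395,255),k,3)
        print("pad");rects(roi((s<60),245,120,331,195),k,4)
        print("scraper handle");rects(roi((s>100)&(v<140),270,145,325,175),k,15,60)
        print("blade");rects(roi((s<60)&(v>150),250,145,292,180),k,6,60)
        C=cloud(k,d)
        m=roi((C[...,2]>20),326,115,385,175)
        P=C[m];print("ramp z max",P[:,2].max(),P.min(0),P.max(0))
        top=P[P[:,2]>145];print("lip",top.min(0),top.max(0),top.mean(0))
        for q in [(354,104),(215,293),(201,100),(240,240),(130,97),(430,108),(160,45),(440,60)]:
            print(q,C[q[1],q[0]].round())
        print("brass");rects(roi((hs[...,0]>18)&(hs[...,0]<30)&(s>150)&(v>150),220,205,260,275),k,8,60)
a=cv2.imread("pics/top0.png")
cv2.imwrite("pics/crop.png",cv2.resize(a[90:280,230:500],None,fx=2.9,fy=2.9,interpolation=cv2.INTER_CUBIC))
E
```

```text
top green
px 410 244 xy 377 -302  size 105 56  ang(long) -13.2
px 465 189 xy 530 -451  size 105 56  ang(long) 10.9
px 407 169 xy 579 -295  size 106 55  ang(long) 4.9
board
mat
px 337 223 xy 427 -108  size 233 93  ang(long) -85.4
pad
px 290 157 xy 603 22  size 198 149  ang(long) -84.2
scraper handle
px 303 160 xy 593 -10  size 91 22  ang(long) -82.7
blade
px 271 162 xy 589 71  size 101 95  ang(long) -88.0
ramp z max 1370.6002709744112 [ 252.87296029 -169.95657036   20.37553553] [ 723.23674176  -32.27040596 1370.60027097]
lip [252.87296029 -90.80644503 145.13108416] [ 639.66244354  -32.27040596 1370.60027097] [577.48786436 -76.29319716 275.26696588]
(354, 104) [ 737. -142.   71.]
(215, 293) [237. 195.  53.]
(201, 100) [729. 258.  85.]
(240, 240) [376. 148.  -4.]
(130, 97) [735. 447.  73.]
(430, 108) [ 751. -354.   23.]
(160, 45) [920. 404.  -1.]
(440, 60) [ 896. -385.   16.]
brass
px 242 235 xy 375 151  size 128 48  ang(long) -4.7
scene green
px 239 331 xy 556 -445  size 58 56  ang(long) 11.4
px 283 298 xy 582 -295  size 105 56  ang(long) 4.6
px 335 33 xy -466 1188  size 490 114  ang(long) -51.5
```

View pics/crop.png

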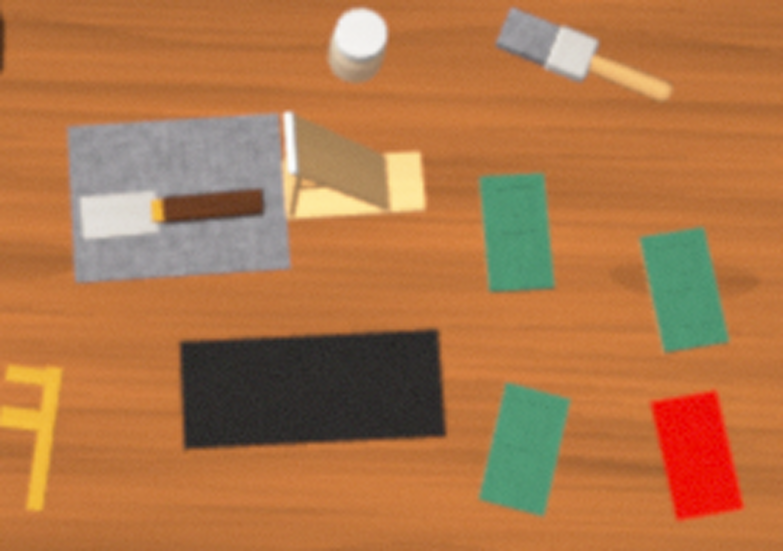

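The crop confirms all three green doors, the scraper (dark handle, blade pointing left, towards +y), and the ramp with its metal lip on the pad side. Next I measure the board, lip and pad accurately.

```bash
python3 - <<'E'
from h import *
z=np.load("top0.npz");p,d=z["p"],z["d"];k=cam("top")
hs=cv2.cvtColor(p,cv2.COLOR_RGB2HSV);v=hs[...,2];s=hs[...,1]
C=cloud(k,d)
def roi(m,a,b,c,e):
    o=np.zeros(m.shape,bool);o[b:e,a:c]=m[b:e,a:c];return o
for t in (125,): 
  print(v[200,165],v[200,220],s[200,165]);rects(cv2.morphologyEx(roi(v<t,120,135,215,275).astype(np.uint8),cv2.MORPH_OPEN,np.ones((5,5))),k,8)
m=roi((C[...,2]>25)&(C[...,2]<300)&(d>0),326,120,385,175);P=C[m]
for zz in range(30,170,20):
    q=P[abs(P[:,2]-zz)<10]; 
    if len(q): print(zz,len(q),q.mean(0).round(),q.min(0).round(),q.max(0).round())
# white lip in colour, plane z=160
w=roi((s<40)&(v>190),325,120,340,165);rects(w,k,160,15)
w=roi((s<60),245,120,332,195);cs,_=cv2.findContours(w.astype(np.uint8),0,1)
c=max(cs,key=cv2.contourArea);print(cv2.boxPoints(cv2.minAreaRect(ray(k,c[:,0],4)[:,:2].astype(np.float32))).round())
# yellow foot plate
w=roi((hs[...,0]>15)&(hs[...,0]<30)&(v>210),325,120,385,175);rects(w,k,5,30)
zz=np.load("scene0.npz");C=cloud(cam("scene"),zz["d"]);pp=zz["p"]
m=(C[...,2]>150)&(C[...,2]<170)&(abs(C[...,0]-610)<80)&(abs(C[...,1]+90)<70)
q=C[m];print("scene lip",len(q),q.mean(0),q.min(0),q.max(0))
print("scene max",C[(abs(C[...,0]-610)<80)&(abs(C[...,1]+90)<70)][:,2].max())
E
```

```text
106 205 173
px 166 205 xy 466 348  size 307 158  ang(long) 5.6
30 76 [ 617. -140.   32.] [ 588. -164.   25.] [647. -80.  39.]
50 96 [ 617. -140.   50.] [ 587. -157.   40.] [646. -79.  60.]
70 91 [ 616. -130.   70.] [ 588. -144.   60.] [646. -81.  80.]
90 90 [ 614. -119.   89.] [ 587. -133.   81.] [643. -81. 100.]
110 100 [ 614. -109.  109.] [ 588. -118.  100.] [643. -82. 120.]
130 100 [611. -97. 130.] [ 587. -107.  120.] [641. -82. 139.]
150 128 [614. -84. 152.] [588. -94. 140.] [640. -72. 160.]
px 329 138 xy 613 -77  size 51 7  ang(long) 5.7
[[519. 113.]
 [539. -85.]
 [688. -69.]
 [668. 128.]]
px 369 152 xy 625 -191  size 56 34  ang(long) 6.1
px 340 158 xy 603 -111  size 107 57  ang(long) 56.3
scene lip 102 [614.91206969 -79.70197673 156.38776095] [587.27072557 -90.45412651 150.06288617] [641.52084672 -70.02317619 162.78048227]
scene max 162.78048227444617
```

jog_arm(
  plan=[0.399,-0.504,0,0,0,-62.4,0.399,-0.504,0,0,0,-62.4,0.399,-0.504,0,0,0,-62.4,0.399,-0.504,0,0,0,-62.4,0.399,-0.504,0,0,0,-62.4,0.399,-0.504,0,0,0,-62.4,0.399,-0.504,0,0,0,-62.4,0.399,-0.504,0,0,0,-62.4,0.399,-0.504,0,0,0,-62.4,0.399,-0.504,0,0,0,-62.4,0.399,-0.504,0,0,0,-62.4,0.399,-0.504,0,0,0,-62.4,0.399,-0.504,0,0,0,-62.4,0.399,-0.504,0,0,0,-62.4,0.399,-0.504,0,0,0,-62.4,0.399,-0.504,0,0,0,-62.4,0.399,-0.504,-0.05,0,0,-62.4,0.399,-0.504,-0.1,0,0,-62.4,0.399,-0.504,-0.1,0,0,-62.4],
  claw=0.07,
  force=20,
)

```text
clock: 2.0
eef_pos: [586.0, 13.2, 100.0]
eef_rot: [-3.132, -0.002, 1.7]
wrist_force: [0.2, 0.1, -0.0]
finger_gap: 69.6
finger_force: 0.0
```

jog_arm(
  plan=[0,0,0,0,0,0,0,0,0,0,0,0,0,0,0,0,0,0],
)

```text
clock: 2.3
eef_pos: [590.6, 12.1, 108.1]
eef_rot: [3.138, 0.001, 1.699]
wrist_force: [0.0, -0.4, 0.5]
finger_gap: 70.0
finger_force: 0.0
```

```bash
python3 - <<'E'
from h import *
p,d=camera("scene");cv2.imwrite("pics/s1.png",cv2.resize(p[170:310,270:470,::-1],None,fx=3.5,fy=3.5))
print(manip.read_state()["eef_pos"],manip.read_state()["eef_rot"])
E
```

```text
[590.40721989  12.02961263 107.62527628] [3.13843145e+00 5.31326448e-04 1.69891716e+00]
```

View pics/s1.png

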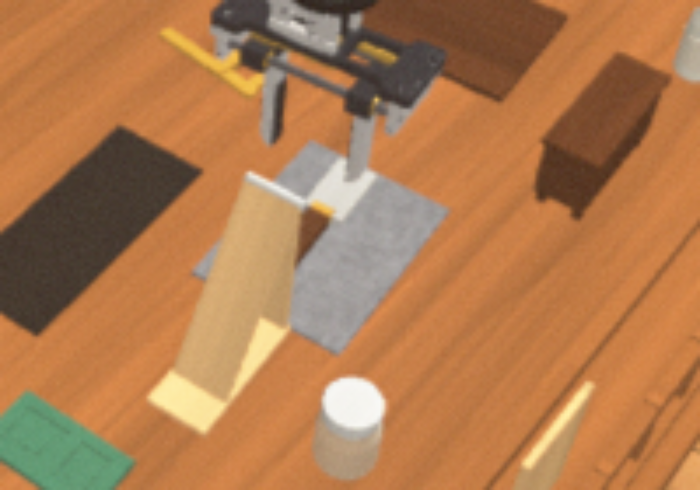

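The open fingers straddle the handle above the pad, and nothing is in the way of the descent.

jog_arm(
  plan=[0,0,-0.04,0,0,0,0,0,-0.07,0,0,0,0,0,-0.09,0,0,0,0,0,-0.097,0,0,0,0,0,-0.097,0,0,0,0,0,-0.097,0,0,0,0,0,-0.097,0,0,0],
)

```text
clock: 3.05
eef_pos: [590.4, 11.9, 10.0]
eef_rot: [3.139, 0.0, 1.699]
wrist_force: [-0.2, -0.4, 0.8]
finger_gap: 69.8
finger_force: 0.0
```

jog_arm(
  plan=[0,0,0,0,0,0,0,0,0,0,0,0,0,0,0,0,0,0,0,0,0,0,0,0,0,0,0,0,0,0,0,0,0,0,0,0,0,0,0,0,0,0],
  claw=0.0,
  force=25,
)

```text
clock: 3.75
eef_pos: [589.6, 11.9, 8.4]
eef_rot: [3.142, -0.0, 1.699]
wrist_force: [0.8, -0.5, -0.1]
finger_gap: 23.5
finger_force: 25.0
```

jog_arm(
  plan=[0,0,0.03,0,0,0,0,0,0.06,0,0,0,-0.02,0,0.06,0,0,0,-0.05,0,0.06,0,0,0,-0.08,0,0.06,0,0,0,-0.11,-0.03,0.06,0,0,-1,-0.14,-0.06,0.06,0,0,-2,-0.1616,-0.09,0.06,0,0,-2,-0.1616,-0.12,0.06,0,0,-2,-0.1616,-0.135,0.05,0,0,-2,-0.1616,-0.135,0.03,0,0,-2,-0.1616,-0.135,0.015,0,0,-2,-0.1616,-0.135,0.005,0,0,-2,-0.1616,-0.135,0,0,0,-2,-0.1616,-0.135,0,0,0,-2,-0.1616,-0.135,0,0,0,-2,-0.1616,-0.135,0,0,0,-2],
)

```text
clock: 5.45
eef_pos: [428.3, -123.1, 9.0]
eef_rot: [3.141, 0.0, 1.664]
wrist_force: [-0.8, 0.9, -1.2]
finger_gap: 23.8
finger_force: 25.0
```

jog_arm(
  plan=[0,0,0,0,0,0,0,0,0,0,0,0,0,0,0,0,0,0,0,0,0,0,0,0,0,0,0,0,0,0,0,0,0.02,0,0,0,0,0,0.06,0,0,0,0,0,0.1,0,0,0,0,0,0.13,0,0,0,0,0,0.13,0,0,0],
  claw=0.07,
)

```text
clock: 6.45
eef_pos: [429.5, -123.7, 142.1]
eef_rot: [3.136, 0.003, 1.664]
wrist_force: [-0.5, -0.3, -0.0]
finger_gap: 69.9
finger_force: 0.0
```

```bash
python3 - <<'E'
from h import *
p,d=camera("top");rects(green(p),cam("top"),10)
print(manip.read_state()["eef_pos"],manip.read_state()["eef_rot"])
p2,d=camera("scene")
cv2.imwrite("pics/t2.png",np.vstack([p[90:300,230:550,::-1],p2[150:350,150:470,::-1]]))
E
```

```text
px 410 244 xy 377 -302  size 105 56  ang(long) -12.9
px 465 189 xy 530 -451  size 104 56  ang(long) 11.1
px 407 169 xy 579 -295  size 106 55  ang(long) 5.0
[ 428.64789142 -123.32544471  139.87193934] [3.13850564e+00 1.53003137e-03 1.66380945e+00]
```

View pics/t2.png

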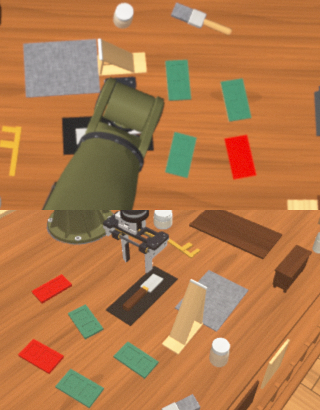

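Scraper lies on the mat (top crop 85,135; scene crop 140,290), and the doors have not moved. Next is the door at (580,-295).

jog_arm(
  plan=[0.05,-0.1,0,0,0,-90.4,0.05,-0.1,0,0,0,-90.4,0.152,-0.172,0,0,0,-90.4,0.152,-0.172,0,0,0,-90.4,0.152,-0.172,0,0,0,-90.4,0.152,-0.172,0,0,0,-90.4,0.152,-0.172,0,0,0,-90.4,0.152,-0.172,0,0,0,-90.4,0.152,-0.172,0,0,0,-90.4,0.152,-0.172,0,0,0,-90.4,0.152,-0.172,0,0,0,-90.4,0.152,-0.172,0,0,0,-90.4,0.152,-0.172,-0.04,0,0,-90.4,0.152,-0.172,-0.08,0,0,-90.4,0.152,-0.172,-0.11,0,0,-90.4,0.152,-0.172,-0.125,0,0,-90.4,0.152,-0.172,-0.135,0,0,-90.4,0.152,-0.172,-0.135,0,0,-90.4,0.152,-0.172,-0.135,0,0,-90.4,0.152,-0.172,-0.135,0,0,-90.4],
  claw=0.09,
)

```text
clock: 8.55
eef_pos: [580.6, -295.5, 5.0]
eef_rot: [3.14, -0.002, 0.086]
wrist_force: [-0.5, -0.1, -0.6]
finger_gap: 90.2
finger_force: 0.0
```

jog_arm(
  plan=[0,0,0,0,0,0,0,0,0,0,0,0,0,0,0,0,0,0,0,0,0,0,0,0,0,0,0,0,0,0,0,0,0,0,0,0],
  claw=0.0,
  force=20,
)

```text
clock: 9.15
eef_pos: [580.0, -295.1, 3.6]
eef_rot: [3.142, -0.0, 0.086]
wrist_force: [-0.8, 0.1, 1.5]
finger_gap: 59.5
finger_force: 20.0
```

jog_arm(
  plan=[0,0,0.04,0,0,0,0,0,0.08,0,0,8,0,0,0.12,0,0,16,0,0,0.16,0,0,24,0,0,0.2,0,0,32,0,0.02,0.2,0,0,40,0,0.04,0.2,0,0,48,0.005,0.06,0.2,0,0,56,0.01,0.08,0.2,0,0,64,0.015,0.1,0.2,0,0,72,0.02,0.12,0.2,0,0,80,0.025,0.14,0.2,0,0,88,0.0303,0.165,0.2,0,0,90.85,0.0303,0.19,0.2,0,0,90.85,0.0303,0.215,0.2,0,0,90.85,0.0303,0.235,0.2,0,0,90.85,0.0303,0.245,0.2,0,0,90.85,0.0303,0.245,0.19,0,0,90.85,0.0303,0.245,0.18,0,0,90.85,0.0303,0.245,0.175,0,0,90.85],
)

```text
clock: 11.15
eef_pos: [609.7, -51.0, 176.5]
eef_rot: [-3.139, -0.0, 1.671]
wrist_force: [0.4, -0.5, -0.5]
finger_gap: 59.7
finger_force: 20.0
```

jog_arm(
  plan=[0,0,0,0,0,0,0,0,0,0,0,0,0,0,0,0,0,0,0,0,0,0,0,0],
)

```text
clock: 11.55
eef_pos: [610.4, -50.2, 178.8]
eef_rot: [3.141, 0.0, 1.672]
wrist_force: [-0.1, -0.2, -0.6]
finger_gap: 59.6
finger_force: 20.0
```

```bash
python3 - <<'E'
from h import *
p,d=camera("scene");cv2.imwrite("pics/s3.png",cv2.resize(p[150:310,270:470,::-1],None,fx=3,fy=3))
print(manip.read_state()["eef_pos"],manip.read_state()["eef_rot"])
E
```

```text
[610.36830912 -50.16067835 178.74293301] [3.14109909e+00 1.27588666e-04 1.67159733e+00]
```

View pics/s3.png

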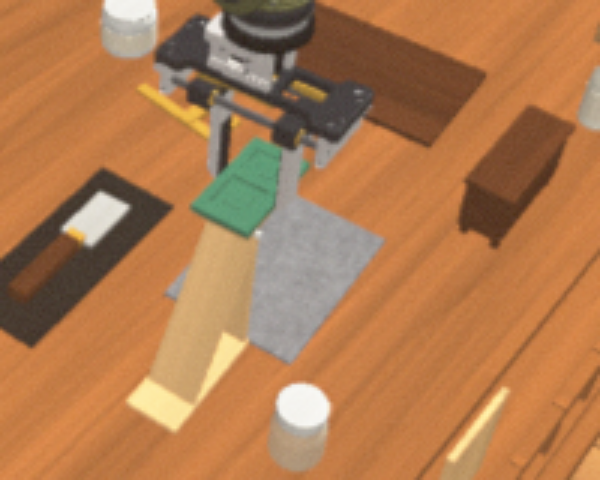

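The door is level over the lip and aligned with the ramp (crop 245,190), and the scraper is on the mat. I'll release it now.

jog_arm(
  plan=[0,0,0,0,0,0,0,0,0,0,0,0,0,0,0,0,0,0,0,0,0,0,0,0,0,0,0,0,0,0,0,0,0,0,0,0,0,0,0,0,0,0,0,0,0.02,0,0,0,0,0,0.05,0,0,0,-0.03,0,0.05,0,0,0,-0.07,0,0.05,0,0,0,-0.12,0,0.05,0,0,0,-0.17,0,0.05,0,0,0,-0.17,0,0.05,0,0,0],
  claw=0.094,
)

```text
clock: 13.0
eef_pos: [435.8, -49.7, 228.4]
eef_rot: [-3.141, -0.0, 1.671]
wrist_force: [0.8, -0.5, 0.7]
finger_gap: 94.1
finger_force: 0.0
```

```bash
cat >> h.py <<'E'
def back(p):  # bare-wood door back lying on/near pad, board
    h=cv2.cvtColor(p,cv2.COLOR_RGB2HSV); return (h[...,2]>150)&(h[...,1]>40)
E
python3 - <<'E'
from h import *
print(manip.read_state()["eef_pos"])
p,d=camera("top");rects(green(p),cam("top"),10)
q,d=camera("scene");np.savez("a.npz",p=p,q=q)
cv2.imwrite("pics/s4.png",np.vstack([cv2.resize(p[90:220,230:430,::-1],(600,390)),cv2.resize(q[180:310,310:450,::-1],(420,390))[:200,:].repeat(1,0) if 0 else cv2.resize(q[190:290,300:450,::-1],(600,400))])[:, :])
E
```

```text
[435.84230816 -49.71791602 228.41439608]
px 410 244 xy 377 -302  size 105 56  ang(long) -13.1
px 465 189 xy 530 -451  size 105 56  ang(long) 10.9
```

```bash
python3 -c "
import cv2;a=cv2.imread('pics/s4.png');print(a.shape);cv2.imwrite('pics/s4.png',cv2.resize(a,(456,600)))"
```

```text
(790, 600, 3)
```

View pics/s4.png

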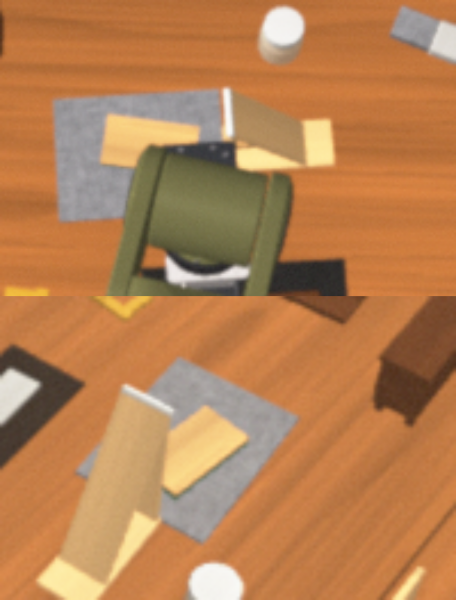

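The door turned over and lies back up on the pad (bare wood at crop 150,140). I'll move the arm aside to measure it.

jog_arm(
  plan=[-0.03,0.15,0,0,0,0,-0.05,0.22,0,0,0,0,-0.05,0.22,0,0,0,0,-0.05,0.22,0,0,0,0,-0.05,0.22,0,0,0,0,-0.05,0.22,0,0,0,0,-0.05,0.22,0,0,0,0,-0.05,0.22,0,0,0,0],
)

```text
clock: 13.9
eef_pos: [391.0, 169.4, 228.3]
eef_rot: [-3.141, 0.0, 1.671]
wrist_force: [-0.6, 0.6, -0.0]
finger_gap: 94.0
finger_force: 0.0
```

```bash
cat >> h.py <<'E'
def door_back(p,k,z,poly):
    h=cv2.cvtColor(p,cv2.COLOR_RGB2HSV)
    m=np.zeros(p.shape[:2],np.uint8)
    P=np.array([[*q,z] for q in poly],float);c=(P-np.array(k["origin"]))@rot(k)
    uv=np.c_[c[:,0]/c[:,2]*k["fx"]+k["cx"],c[:,1]/c[:,2]*k["fy"]+k["cy"]]
    cv2.fillPoly(m,[uv.round().astype(np.int32)],1)
    return rects(m.astype(bool)&(h[...,1]>70)&(h[...,2]>170),k,z)
pad=[(521,111),(535,-80),(684,-66),(668,125)]
E
python3 - <<'E'
from h import *
s=manip.read_state();print(s["eef_pos"],s["eef_rot"])
for n in("top","scene"):
    p,d=camera(n);print(n);door_back(p,cam(n),14,pad);cv2.imwrite(f"pics/c_{n}.png",p[...,::-1])
E
```

```text
[391.02494946 169.4200519  228.33434149] [-3.14139871e+00  2.00088487e-04  1.67089452e+00]
top
px 295 153 xy 614 10  size 111 62  ang(long) 83.9
scene
px 352 240 xy 592 -4  size 148 125  ang(long) -86.7
```

jog_arm(
  plan=[0.1,-0.06,0,0,0,-11.85,0.2,-0.14,0,0,0,-11.85,0.2237,-0.1599,0,0,0,-11.85,0.2237,-0.1599,0,0,0,-11.85,0.2237,-0.1599,0,0,0,-11.85,0.2237,-0.1599,-0.04,0,0,-11.85,0.2237,-0.1599,-0.08,0,0,-11.85,0.2237,-0.1599,-0.12,0,0,-11.85,0.2237,-0.1599,-0.16,0,0,-11.85,0.2237,-0.1599,-0.19,0,0,-11.85,0.2237,-0.1599,-0.21,0,0,-11.85,0.2237,-0.1599,-0.221,0,0,-11.85,0.2237,-0.1599,-0.221,0,0,-11.85,0.2237,-0.1599,-0.221,0,0,-11.85,0.2237,-0.1599,-0.221,0,0,-11.85],
  claw=0.09,
)

```text
clock: 15.5
eef_pos: [614.7, 9.8, 8.8]
eef_rot: [3.14, -0.0, 1.465]
wrist_force: [-0.0, 0.5, -0.3]
finger_gap: 89.8
finger_force: 0.0
```

jog_arm(
  plan=[0,0,0,0,0,0,0,0,0,0,0,0,0,0,0,0,0,0,0,0,0,0,0,0,0,0,0,0,0,0,0,0,0,0,0,0],
  claw=0.0,
  force=20,
)

```text
clock: 16.1
eef_pos: [614.0, 10.0, 7.6]
eef_rot: [3.141, -0.0, 1.465]
wrist_force: [-1.0, -0.4, 1.1]
finger_gap: 60.0
finger_force: 20.0
```

jog_arm(
  plan=[0,0,0.03,0,0,0,0,0.01,0.06,0,0,0,-0.01,0.04,0.06,0,0,3,-0.015,0.08,0.06,0,0,6,-0.02,0.12,0.06,0,0,9,-0.025,0.16,0.06,0,0,11.7,-0.03,0.2,0.06,0,0,11.7,-0.04,0.24,0.06,0,0,11.7,-0.05,0.28,0.06,0,0,11.7,-0.0554,0.31,0.06,0,0,11.7,-0.0554,0.335,0.06,0,0,11.7,-0.0554,0.347,0.06,0,0,11.7,-0.0554,0.347,0.04,0,0,11.7,-0.0554,0.347,0.025,0,0,11.7,-0.0554,0.347,0.012,0,0,11.7,-0.0554,0.347,0.006,0,0,11.7,-0.0554,0.347,0.0045,0,0,11.7,-0.0554,0.347,0.0045,0,0,11.7,-0.0554,0.347,0.0045,0,0,11.7,-0.0554,0.347,0.0045,0,0,11.7],
)

```text
clock: 18.1
eef_pos: [558.8, 357.1, 12.4]
eef_rot: [3.141, -0.0, 1.669]
wrist_force: [0.5, -0.1, -1.2]
finger_gap: 59.6
finger_force: 20.0
```

jog_arm(
  plan=[0,0,0,0,0,0,0,0,0,0,0,0,0,0,0,0,0,0,0,0,0,0,0,0,0,0,0.02,0,0,0,0,0,0.06,0,0,0,0,0,0.1,0,0,0,0,-0.04,0.13,0,0,0,0,-0.09,0.15,0,0,0,-0.04,-0.14,0.15,0,0,0,-0.08,-0.19,0.15,0,0,0,-0.12,-0.24,0.15,0,0,0,-0.12,-0.29,0.15,0,0,0,-0.12,-0.34,0.15,0,0,0,-0.12,-0.39,0.15,0,0,0,-0.12,-0.39,0.15,0,0,0,-0.12,-0.39,0.15,0,0,0],
  claw=0.076,
)

```text
clock: 19.8
eef_pos: [438.3, -36.3, 162.3]
eef_rot: [3.141, 0.001, 1.665]
wrist_force: [-0.4, 0.7, 0.1]
finger_gap: 76.0
finger_force: 0.0
```

```bash
cat >> h.py <<'E'
brd=[(620,280),(605,450),(300,420),(315,250)]
def look():
    s=manip.read_state();print(s["eef_pos"],s["eef_rot"])
    p,d=camera("top");k=cam("top");print("green");rects(green(p),k,10);print("pad");door_back(p,k,14,pad)
    print("board")
    h=cv2.cvtColor(p,cv2.COLOR_RGB2HSV);m=np.zeros(p.shape[:2],bool);m[145:268,134:200]=1
    rects(m&(h[...,2]>170)&(h[...,1]>70)&(h[...,1]<175),k,18)
    return p
E
python3 -c "
from h import *
p=look();cv2.imwrite('pics/t5.png',p[...,::-1])"
```

```text
[438.25605414 -36.34602235 162.27415374] [3.14097233e+00 6.69352780e-04 1.66475809e+00]
green
px 410 244 xy 378 -302  size 105 56  ang(long) -13.2
px 465 189 xy 530 -450  size 105 56  ang(long) 10.7
pad
board
px 155 162 xy 576 382  size 115 65  ang(long) -85.5
```

View pics/t5.png

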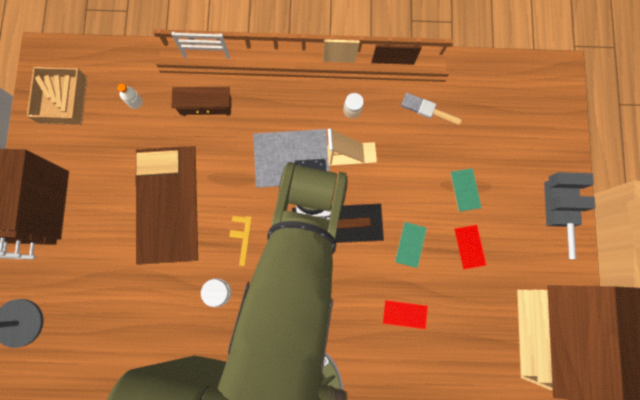

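The turned door is on the board, shifted about 30 mm from where I set it, to (576,382), but still fully on. Next is the door at (378,-302).

jog_arm(
  plan=[-0.01,-0.04,0,0,0,8,-0.02,-0.08,0,0,0,16,-0.03,-0.12,0,0,0,24,-0.04,-0.16,0,0,0,32,-0.05,-0.2,0,0,0,40,-0.06,-0.24,0,0,0,48,-0.0606,-0.269,0,0,0,56,-0.0606,-0.269,0,0,0,64,-0.0606,-0.269,0,0,0,71.3,-0.0606,-0.269,0,0,0,71.3,-0.0606,-0.269,-0.04,0,0,71.3,-0.0606,-0.269,-0.08,0,0,71.3,-0.0606,-0.269,-0.12,0,0,71.3,-0.0606,-0.269,-0.14,0,0,71.3,-0.0606,-0.269,-0.152,0,0,71.3,-0.0606,-0.269,-0.1585,0,0,71.3,-0.0606,-0.269,-0.1585,0,0,71.3,-0.0606,-0.269,-0.1585,0,0,71.3,-0.0606,-0.269,-0.1585,0,0,71.3],
  claw=0.09,
)

```text
clock: 21.75
eef_pos: [378.4, -302.3, 4.4]
eef_rot: [-3.141, 0.002, 2.913]
wrist_force: [-0.5, -0.1, -0.5]
finger_gap: 89.8
finger_force: 0.0
```

jog_arm(
  plan=[0,0,0,0,0,0,0,0,0,0,0,0,0,0,0,0,0,0,0,0,0,0,0,0,0,0,0,0,0,0,0,0,0,0,0,0],
  claw=0.0,
  force=20,
)

```text
clock: 22.35
eef_pos: [378.0, -302.0, 3.5]
eef_rot: [3.142, -0.0, 2.913]
wrist_force: [-0.2, 1.1, 1.9]
finger_gap: 59.6
finger_force: 20.0
```

jog_arm(
  plan=[0,0,0.04,0,0,0,0,0,0.08,0,0,-8,0,0,0.12,0,0,-16,0,0,0.16,0,0,-24,0.02,0.02,0.2,0,0,-32,0.04,0.04,0.205,0,0,-40,0.065,0.065,0.205,0,0,-48,0.09,0.09,0.205,0,0,-56,0.115,0.115,0.205,0,0,-64,0.14,0.14,0.205,0,0,-71.15,0.165,0.17,0.205,0,0,-71.15,0.19,0.2,0.205,0,0,-71.15,0.21,0.225,0.205,0,0,-71.15,0.225,0.245,0.205,0,0,-71.15,0.2323,0.2519,0.205,0,0,-71.15,0.2323,0.2519,0.195,0,0,-71.15,0.2323,0.2519,0.185,0,0,-71.15,0.2323,0.2519,0.175,0,0,-71.15,0.2323,0.2519,0.175,0,0,-71.15,0.2323,0.2519,0.175,0,0,-71.15],
)

```text
clock: 24.35
eef_pos: [610.0, -50.7, 178.4]
eef_rot: [-3.141, -0.0, 1.671]
wrist_force: [0.1, 0.0, 0.6]
finger_gap: 59.8
finger_force: 20.0
```

jog_arm(
  plan=[0,0,0,0,0,0,0,0,0,0,0,0,0,0,0,0,0,0,0,0,0,0,0,0],
)

```text
clock: 24.75
eef_pos: [610.3, -50.1, 178.6]
eef_rot: [3.141, 0.0, 1.672]
wrist_force: [0.3, 0.0, -0.6]
finger_gap: 59.9
finger_force: 20.0
```

jog_arm(
  plan=[0,0,0,0,0,0,0,0,0,0,0,0,0,0,0,0,0,0,0,0,0,0,0,0,0,0,0,0,0,0,0,0,0,0,0,0,0,0,0,0,0,0,0,0,0.02,0,0,0,0,0,0.05,0,0,0,-0.05,0.04,0.05,0,0,0,-0.09,0.08,0.05,0,0,0,-0.13,0.12,0.05,0,0,0,-0.17,0.16,0.05,0,0,0,-0.21,0.2,0.05,0,0,0,-0.22,0.22,0.05,0,0,0,-0.22,0.22,0.05,0,0,0,-0.22,0.22,0.05,0,0,0],
  claw=0.094,
)

```text
clock: 26.45
eef_pos: [389.7, 170.9, 228.9]
eef_rot: [3.141, -0.0, 1.674]
wrist_force: [-0.2, -0.2, -0.0]
finger_gap: 93.9
finger_force: 0.0
```

```bash
python3 -c "
from h import *
p=look()
q,_=camera('scene');cv2.imwrite('pics/t6.png',np.vstack([p[90:270,130:450,::-1],q[150:330,160:480,::-1]]))"
```

```text
[389.71095542 170.90217168 228.86527867] [ 3.14061756e+00 -1.96919570e-04  1.67440862e+00]
green
px 465 189 xy 530 -451  size 105 56  ang(long) 10.9
pad
px 289 152 xy 615 27  size 111 62  ang(long) 74.7
board
px 155 162 xy 575 382  size 115 62  ang(long) -84.4
```

View pics/t6.png

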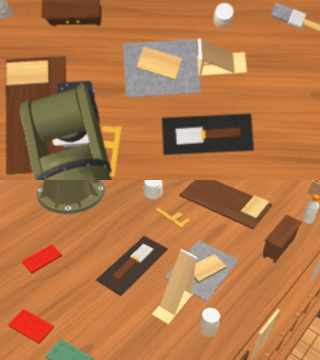

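The second door also lies back up on the pad (crop 160,62), and the scraper and first door are in place.

jog_arm(
  plan=[0.1,-0.06,0,0,0,-8,0.2,-0.12,0,0,0,-16,0.2247,-0.1429,0,0,0,-21.05,0.2247,-0.1429,0,0,0,-21.05,0.2247,-0.1429,0,0,0,-21.05,0.2247,-0.1429,-0.04,0,0,-21.05,0.2247,-0.1429,-0.08,0,0,-21.05,0.2247,-0.1429,-0.12,0,0,-21.05,0.2247,-0.1429,-0.16,0,0,-21.05,0.2247,-0.1429,-0.19,0,0,-21.05,0.2247,-0.1429,-0.21,0,0,-21.05,0.2247,-0.1429,-0.221,0,0,-21.05,0.2247,-0.1429,-0.221,0,0,-21.05,0.2247,-0.1429,-0.221,0,0,-21.05,0.2247,-0.1429,-0.221,0,0,-21.05],
  claw=0.09,
)

```text
clock: 28.05
eef_pos: [615.5, 26.5, 8.2]
eef_rot: [3.14, -0.0, 1.304]
wrist_force: [0.1, -0.9, 0.1]
finger_gap: 90.1
finger_force: 0.0
```

jog_arm(
  plan=[0,0,0,0,0,0,0,0,0,0,0,0,0,0,0,0,0,0,0,0,0,0,0,0,0,0,0,0,0,0,0,0,0,0,0,0],
  claw=0.0,
  force=20,
)

```text
clock: 28.65
eef_pos: [615.0, 27.1, 7.6]
eef_rot: [3.141, -0.0, 1.304]
wrist_force: [0.1, -0.3, 1.8]
finger_gap: 60.0
finger_force: 20.0
```

jog_arm(
  plan=[0,0,0.03,0,0,0,0,0.01,0.06,0,0,4,-0.02,0.03,0.07,0,0,8,-0.04,0.06,0.07,0,0,12,-0.065,0.09,0.07,0,0,16,-0.09,0.12,0.07,0,0,20.9,-0.115,0.15,0.07,0,0,20.9,-0.14,0.18,0.07,0,0,20.9,-0.165,0.21,0.07,0,0,20.9,-0.19,0.24,0.07,0,0,20.9,-0.215,0.27,0.07,0,0,20.9,-0.235,0.3,0.07,0,0,20.9,-0.2435,0.3117,0.06,0,0,20.9,-0.2435,0.3117,0.04,0,0,20.9,-0.2435,0.3117,0.025,0,0,20.9,-0.2435,0.3117,0.012,0,0,20.9,-0.2435,0.3117,0.006,0,0,20.9,-0.2435,0.3117,0.0045,0,0,20.9,-0.2435,0.3117,0.0045,0,0,20.9,-0.2435,0.3117,0.0045,0,0,20.9],
)

```text
clock: 30.65
eef_pos: [371.8, 338.8, 12.3]
eef_rot: [3.141, -0.0, 1.669]
wrist_force: [0.2, 1.4, -1.1]
finger_gap: 59.6
finger_force: 20.0
```

jog_arm(
  plan=[0,0,0,0,0,0,0,0,0,0,0,0,0,0,0,0,0,0,0,0,0,0,0,0,0,0,0.02,0,0,0,0,0,0.06,0,0,0,0,0,0.1,0,0,0,0,-0.04,0.13,0,0,0,0.02,-0.09,0.15,0,0,0,0.04,-0.14,0.15,0,0,0,0.06,-0.19,0.15,0,0,0,0.06,-0.24,0.15,0,0,0,0.06,-0.29,0.15,0,0,0,0.06,-0.34,0.15,0,0,0,0.06,-0.38,0.15,0,0,0,0.06,-0.38,0.15,0,0,0,0.06,-0.38,0.15,0,0,0,0.06,-0.38,0.15,0,0,0],
  claw=0.076,
)

```text
clock: 32.45
eef_pos: [431.5, -40.5, 161.9]
eef_rot: [3.142, -0.0, 1.67]
wrist_force: [-0.4, -0.4, -1.1]
finger_gap: 76.4
finger_force: 0.0
```

```bash
python3 -c "
from h import *
p=look()"
```

```text
[431.48558356 -40.4824853  161.94018333] [ 3.14156643e+00 -1.90573655e-04  1.66953349e+00]
green
px 465 189 xy 530 -451  size 104 56  ang(long) 11.1
pad
board
px 165 239 xy 370 339  size 111 62  ang(long) -84.5
px 155 162 xy 575 382  size 115 62  ang(long) -84.4
```

jog_arm(
  plan=[0,-0.04,0,0,0,-8,0,-0.08,0,0,0,-16,0,-0.12,0,0,0,-24,0.01,-0.16,0,0,0,-32,0.02,-0.2,0,0,0,-40,0.03,-0.24,0,0,0,-48,0.045,-0.28,0,0,0,-56,0.06,-0.32,0,0,0,-64,0.075,-0.36,0,0,0,-72,0.09,-0.395,0,0,0,-80,0.0995,-0.4097,0,0,0,-84.6,0.0995,-0.4097,-0.02,0,0,-84.6,0.0995,-0.4097,-0.06,0,0,-84.6,0.0995,-0.4097,-0.1,0,0,-84.6,0.0995,-0.4097,-0.13,0,0,-84.6,0.0995,-0.4097,-0.15,0,0,-84.6,0.0995,-0.4097,-0.1585,0,0,-84.6,0.0995,-0.4097,-0.1585,0,0,-84.6,0.0995,-0.4097,-0.1585,0,0,-84.6,0.0995,-0.4097,-0.1585,0,0,-84.6],
  claw=0.09,
)

```text
clock: 34.5
eef_pos: [531.7, -451.2, 4.9]
eef_rot: [3.14, -0.001, 0.193]
wrist_force: [1.2, -0.2, 0.0]
finger_gap: 89.9
finger_force: 0.0
```

jog_arm(
  plan=[0,0,0,0,0,0,0,0,0,0,0,0,0,0,0,0,0,0,0,0,0,0,0,0,0,0,0,0,0,0,0,0,0,0,0,0],
  claw=0.0,
  force=20,
)

```text
clock: 35.1
eef_pos: [531.0, -451.0, 3.5]
eef_rot: [-3.142, 0.0, 0.193]
wrist_force: [-1.4, 0.3, 2.1]
finger_gap: 59.8
finger_force: 20.0
```

jog_arm(
  plan=[0,0,0.04,0,0,0,0,0.02,0.08,0,0,8,0.005,0.04,0.12,0,0,16,0.01,0.06,0.16,0,0,24,0.015,0.08,0.2,0,0,32,0.02,0.11,0.205,0,0,40,0.025,0.14,0.205,0,0,48,0.03,0.17,0.205,0,0,56,0.035,0.2,0.205,0,0,64,0.04,0.23,0.205,0,0,72,0.05,0.26,0.205,0,0,80,0.06,0.29,0.205,0,0,84.75,0.07,0.32,0.205,0,0,84.75,0.0793,0.345,0.205,0,0,84.75,0.0793,0.37,0.205,0,0,84.75,0.0793,0.39,0.205,0,0,84.75,0.0793,0.4009,0.205,0,0,84.75,0.0793,0.4009,0.195,0,0,84.75,0.0793,0.4009,0.185,0,0,84.75,0.0793,0.4009,0.175,0,0,84.75],
)

```text
clock: 37.1
eef_pos: [610.0, -51.0, 177.0]
eef_rot: [-3.141, -0.0, 1.671]
wrist_force: [-0.1, 0.2, -0.3]
finger_gap: 59.7
finger_force: 20.0
```

jog_arm(
  plan=[0,0,0,0,0,0,0,0,0,0,0,0,0,0,0,0,0,0,0,0,0,0,0,0,0,0,0,0,0,0],
)

```text
clock: 37.6
eef_pos: [610.4, -50.1, 178.8]
eef_rot: [3.141, 0.0, 1.672]
wrist_force: [0.4, 0.7, -0.6]
finger_gap: 59.3
finger_force: 20.0
```

jog_arm(
  plan=[0,0,0,0,0,0,0,0,0,0,0,0,0,0,0,0,0,0,0,0,0,0,0,0,0,0,0,0,0,0,0,0,0,0,0,0,0,0,0,0,0,0,0,0,0.02,0,0,0,0,0,0.05,0,0,0,-0.05,0.04,0.05,0,0,0,-0.09,0.08,0.05,0,0,0,-0.13,0.12,0.05,0,0,0,-0.17,0.16,0.05,0,0,0,-0.21,0.2,0.05,0,0,0,-0.22,0.22,0.05,0,0,0,-0.22,0.22,0.05,0,0,0,-0.22,0.22,0.05,0,0,0],
  claw=0.094,
)

```text
clock: 39.3
eef_pos: [389.7, 170.9, 228.8]
eef_rot: [3.141, -0.0, 1.674]
wrist_force: [-0.1, 0.2, -0.1]
finger_gap: 94.3
finger_force: 0.0
```

```bash
python3 -c "
from h import *
p=look()
q,_=camera('scene');cv2.imwrite('pics/t7.png',np.vstack([p[90:270,130:450,::-1],q[150:330,160:480,::-1]]))"
```

```text
[389.700516   170.89776514 228.83776413] [ 3.14068517e+00 -2.08124747e-04  1.67436599e+00]
green
pad
px 290 151 xy 617 23  size 112 62  ang(long) 85.0
board
px 150 240 xy 366 373  size 61 41  ang(long) 5.1
px 155 162 xy 575 382  size 115 63  ang(long) -84.3
```

View pics/t7.png

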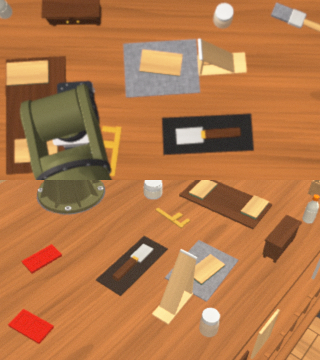

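The third door is back up on the pad (crop 160,62), and two doors are on the board.

jog_arm(
  plan=[0.1,-0.06,0,0,0,-8,0.2,-0.12,0,0,0,-10.75,0.2267,-0.1469,0,0,0,-10.75,0.2267,-0.1469,0,0,0,-10.75,0.2267,-0.1469,0,0,0,-10.75,0.2267,-0.1469,-0.04,0,0,-10.75,0.2267,-0.1469,-0.08,0,0,-10.75,0.2267,-0.1469,-0.12,0,0,-10.75,0.2267,-0.1469,-0.16,0,0,-10.75,0.2267,-0.1469,-0.19,0,0,-10.75,0.2267,-0.1469,-0.21,0,0,-10.75,0.2267,-0.1469,-0.221,0,0,-10.75,0.2267,-0.1469,-0.221,0,0,-10.75,0.2267,-0.1469,-0.221,0,0,-10.75,0.2267,-0.1469,-0.221,0,0,-10.75],
  claw=0.09,
)

```text
clock: 40.9
eef_pos: [617.5, 22.5, 8.2]
eef_rot: [3.14, -0.0, 1.484]
wrist_force: [0.0, -0.2, 0.8]
finger_gap: 90.3
finger_force: 0.0
```

jog_arm(
  plan=[0,0,0,0,0,0,0,0,0,0,0,0,0,0,0,0,0,0,0,0,0,0,0,0,0,0,0,0,0,0,0,0,0,0,0,0],
  claw=0.0,
  force=20,
)

```text
clock: 41.5
eef_pos: [617.0, 23.1, 7.6]
eef_rot: [3.141, -0.0, 1.484]
wrist_force: [-0.1, 0.2, 1.2]
finger_gap: 59.3
finger_force: 20.0
```

jog_arm(
  plan=[0,0,0.03,0,0,0,0,0.01,0.06,0,0,4,-0.01,0.03,0.07,0,0,8,-0.02,0.06,0.07,0,0,10.6,-0.035,0.09,0.07,0,0,10.6,-0.05,0.12,0.07,0,0,10.6,-0.065,0.15,0.07,0,0,10.6,-0.08,0.185,0.07,0,0,10.6,-0.095,0.22,0.07,0,0,10.6,-0.11,0.25,0.07,0,0,10.6,-0.125,0.28,0.07,0,0,10.6,-0.137,0.31,0.07,0,0,10.6,-0.143,0.326,0.06,0,0,10.6,-0.143,0.326,0.04,0,0,10.6,-0.143,0.326,0.025,0,0,10.6,-0.143,0.326,0.012,0,0,10.6,-0.143,0.326,0.006,0,0,10.6,-0.143,0.326,0.0045,0,0,10.6,-0.143,0.326,0.0045,0,0,10.6,-0.143,0.326,0.0045,0,0,10.6],
)

```text
clock: 43.5
eef_pos: [474.3, 349.0, 12.4]
eef_rot: [3.141, -0.0, 1.669]
wrist_force: [-0.7, 0.5, 0.4]
finger_gap: 59.3
finger_force: 20.0
```

jog_arm(
  plan=[0,0,0,0,0,0,0,0,0,0,0,0,0,0,0,0,0,0,0,0,0,0,0,0,0,0,0.02,0,0,0,0,0,0.06,0,0,0,0,0,0.1,0,0,0,0,-0.04,0.15,0,0,0,0,-0.09,0.18,0,0,0,0,-0.14,0.18,0,0,0,0,-0.19,0.18,0,0,0,0,-0.24,0.18,0,0,0,0,-0.29,0.18,0,0,0,0,-0.29,0.18,0,0,0,0,-0.29,0.18,0,0,0,0,-0.29,0.18,0,0,0],
  claw=0.076,
)

```text
clock: 45.1
eef_pos: [474.0, 59.3, 192.1]
eef_rot: [3.141, -0.0, 1.668]
wrist_force: [-0.5, 0.5, 0.3]
finger_gap: 76.1
finger_force: 0.0
```

```bash
python3 -c "
from h import *
p=look()
q,_=camera('scene');cv2.imwrite('pics/t8.png',np.vstack([p[90:270,130:450,::-1],q[130:310,210:530,::-1]]))"
```

```text
[474.01790361  59.29631719 192.06158014] [ 3.14132046e+00 -2.04124808e-04  1.66832769e+00]
green
pad
board
px 165 239 xy 370 339  size 111 62  ang(long) -84.4
px 164 200 xy 473 348  size 111 62  ang(long) -84.4
px 155 162 xy 577 382  size 115 67  ang(long) -85.5
```

View pics/t8.png

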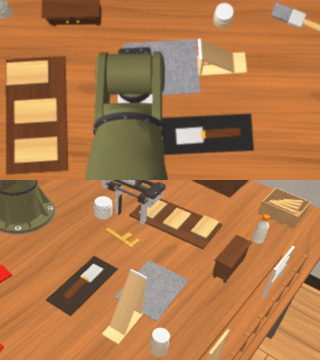

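All three doors lie back up on the board and the scraper is on the mat. The far door (crop 27,72) is only about 2 mm inside the board's edge, so I'll regrasp it and bring it inward.

jog_arm(
  plan=[0.01,0.04,0,0,0,0,0.03,0.09,0,0,0,0,0.045,0.14,0,0,0,0,0.06,0.19,0,0,0,0,0.075,0.24,0,0,0,0,0.09,0.28,0,0,0,0,0.101,0.31,0,0,0,0,0.101,0.322,0,0,0,0,0.101,0.322,-0.04,0,0,0,0.101,0.322,-0.08,0,0,0,0.101,0.322,-0.12,0,0,0,0.101,0.322,-0.15,0,0,0,0.101,0.322,-0.17,0,0,0,0.101,0.322,-0.18,0,0,0,0.101,0.322,-0.18,0,0,0,0.101,0.322,-0.18,0,0,0,0.101,0.322,-0.18,0,0,0],
  claw=0.09,
)

```text
clock: 46.9
eef_pos: [575.5, 381.5, 13.6]
eef_rot: [3.14, -0.001, 1.669]
wrist_force: [-0.8, -0.6, 0.3]
finger_gap: 90.1
finger_force: 0.0
```

jog_arm(
  plan=[0,0,0,0,0,0,0,0,0,0,0,0,0,0,0,0,0,0,0,0,0,0,0,0,0,0,0,0,0,0,0,0,0.008,0,0,0,0,-0.01,0.008,0,0,0,0,-0.022,0.008,0,0,0,0,-0.022,0.004,0,0,0,0,-0.022,0.0005,0,0,0,0,-0.022,0.0005,0,0,0,0,-0.022,0.0005,0,0,0,0,-0.022,0.0005,0,0,0],
  claw=0.0,
  force=20,
)

```text
clock: 48.2
eef_pos: [574.8, 359.2, 12.2]
eef_rot: [-3.141, 0.0, 1.669]
wrist_force: [0.6, -0.0, -0.2]
finger_gap: 59.1
finger_force: 20.0
```

jog_arm(
  plan=[0,0,0,0,0,0,0,0,0,0,0,0,0,0,0,0,0,0,0,0,0,0,0,0,0,0,0.02,0,0,0,0,0,0.06,0,0,0,0,0,0.1,0,0,0,0,-0.04,0.15,0,0,0,0,-0.09,0.18,0,0,0,-0.04,-0.14,0.18,0,0,0,-0.08,-0.19,0.18,0,0,0,-0.1,-0.24,0.18,0,0,0,-0.1,-0.29,0.18,0,0,0,-0.1,-0.29,0.18,0,0,0,-0.1,-0.29,0.18,0,0,0,-0.1,-0.29,0.18,0,0,0],
  claw=0.08,
)

```text
clock: 49.8
eef_pos: [475.1, 68.6, 192.9]
eef_rot: [3.141, -0.0, 1.667]
wrist_force: [0.1, -0.3, -1.0]
finger_gap: 80.1
finger_force: 0.0
```

```bash
python3 -c "
from h import *
p=look();q,d=camera('scene');C=cloud(cam('scene'),d)
for x,y in((370,339),(473,348),(575,360)):
    m=(abs(C[...,0]-x)<20)&(abs(C[...,1]-y)<25)&(C[...,2]<60);print(np.median(C[m][:,2]))
cv2.imwrite('pics/t9.png',np.vstack([p[90:270,130:450,::-1],q[130:310,210:530,::-1]]))"
```

```text
[475.11087347  68.63367686 192.87412155] [ 3.14066493e+00 -1.40296305e-04  1.66726804e+00]
green
pad
board
px 165 239 xy 370 339  size 111 62  ang(long) -84.5
px 164 200 xy 473 348  size 111 62  ang(long) -84.4
px 164 163 xy 573 358  size 110 62  ang(long) -84.3
19.053870175290967
18.665238602201725
18.554678667894905
```

View pics/t9.png

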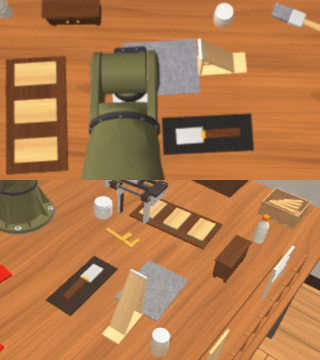

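All three doors are now centred on the board, flat and back up (crop 36,72 / 36,110 / 36,150). The scraper is on the mat and the robot is clear of everything.

```bash
python3 -c "
from cell import manip
print(manip.sign_off())"
```

```text
the job is handed in; nothing more can be done
None
```

The job is handed in, with no verdict returned: all three doors lie back up, flat and fully on the drying board, each turned over the ramp's lip; the scraper is on the mat, and the calipers, sideboard and jar were not touched.

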